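# Lift the rinse bucket off its trunnions and stand it in the drain tray

## Robot

A 7-joint arm with a two-finger parallel gripper is mounted at the origin on the work surface. World frame = base frame: x ahead of the robot, y to its left, z up, the work surface at z = 0. Lengths are in m, angles in rad, forces in N, time in s.
With the tool pointing down it reaches from about 0.4 to 0.85 m from the base axis. Payload 4.5 kg.
Tool frame: the origin (TCP) lies at the very end of the fingers, on their centre line; the grasp point (between the pads) lies 19 mm behind it; z points along the fingers, y is the line along which they close (so a half turn about z gives the same grasp; the last joint's range is limited). The gripper opens to 88 mm and grips with 3 to 60 N. Pads are 18 mm wide; open, the fingers measure 123 mm over their backs; the gripper's body (75 mm by 187 mm) begins 45 mm behind the grasp point.
Start: joints at [1.319, 0.689, -0.195, 1.565, 0.157, 0.902, -0.215], TCP at [0.176, -0.6, 0.239] pointing down, gripper open.
Joint ranges: [-3.01, 3.01], [-0.46, 2.08], [-1.47, 1.51], [0.13, 2.56], [-1, 4.14], [0.04, 2.09], [-2.66, 2.66]. Speed limits (rad/s): [2.57, 2.57, 3.14, 3.14, 3.14, 3.14, 3.14].

## Interface

Orientations are given as a unit quaternion [x, y, z, w].
In Python, from plant import r, eyes, nets gives the robot as it stands.
- The arm moves only by the shell command python3 -m pendant 'ROWS' [FORCE]. ROWS is JSON, a list of rows, each an object of numbers: "claw": the opening, from 0 (shut) to 1 (fully open); "dx", "dy", "dz": the shift along the world's x, y, z in mm; "twist": the turn about the world's z in rad. In form: [{"claw": .., "dx": .., "dy": .., "dz": .., "twist": ..}, ...]. A call has 1 to 8 rows; each row is the pose to reach, as a shift and turn from the pose commanded when the call began; what a row does not reach only later rows make up. A row lasts 1/10 s, in which the tool goes at most 50 mm and 8.59 degrees, less where a joint would pass 70% of its speed; a pose out of reach is approached as far as the arm can. A call with a gripper value outside its range is refused whole. The fingers move at their own pace and stop on an object; FORCE is the grip in N (left out, the last holds). Time passes only in rows, so rows that repeat a pose let the fingers close. It gives the time, the measured TCP pose, the force, the opening and the grip force at its end, in the units of the state.
- r.get_state(): the state, without advancing time (a new reading comes with each control period).
- eyes.snapshot(name): name is "scene" or "top"; returns (picture, depth): 480x640x3 uint8, blue, green, red; 480x640 float32, m along the optical axis (not along the pixel's ray), 0 where there is no reading.
- eyes.camera_info(name): a dict with "K" (3x3 intrinsics, pixels), "world_to_cam" (4x4, takes a point from world to camera coordinates). Camera axes: x right, y down, z forward; pixel columns grow to the right and rows downward; lengths in m; the calibration is good to about 2 mm. A picture is of the moment at which its call begins. camera_info takes no time and is no camera call.
- r.finish_job(): hands the job in; it is judged then, once.
Trained networks look in the newest picture that a camera, given by its name, has taken for a name from the list of things; names that differ only in an ending like _2 or _b are one class to them, and where a whole thing is asked for, a point or a joint stands for the part that bears it (a point fixed in the world has none). Each returns a list of dicts, best first, with "confidence" (0 to 1); they miss things now and then, are a little off and sometimes report something else, mostly with a low value. They report only what shows in the picture. A call takes as long as a camera call. They do not tell look-alikes from the thing itself.
- nets.spot_in(camera, query): "box" ([left, top, width, height] as shares, 0 to 1, of the picture: columns of its width, rows of its height, round what is visible of it).
- nets.place_of(camera, query): "position" ([column, row] as shares, 0 to 1, of the picture: columns of its width, rows of its height: a listed point, or the origin of a listed thing).
The state is a dict: "clock": time; "q": joint angles; "qd": joint speeds; "joint_torque": joint torques, N m; "tool_pos": TCP position; "eef_rot": TCP orientation; "contact_force": force on the tool from outside, world axes, zero at the start; "moment": the same for the moment, N m; "opening": opening from 0.0 (shut) to 1.0 (fully open); "finger_force": force on a finger pad.
Only numpy, scipy, OpenCV 4.12 (cv2) and the standard library are available. Lean on these libraries where they do the work, as an engineer would, in place of code of your own. Each camera call takes 0.05 s, during which the arm holds its last target. There are 200 camera calls.

## Task

The deep bucket with the two sawn tube pieces hangs by its trunnion pins in one half of the rinse stand. Slide the keeper that locks its outer pin fully open, lift the bucket straight up off its pivots by the grip bar without letting it swing or catch on the stand, and carry it level, nothing falling out, to the drain tray, where you set it down gently, upright and flat on the grating in the free bay, and let go. Leave the shallow empty bucket, its keeper, the tube stub in the other bay and the can and tube offcut beside the stand alone.

Things in the scene. Friction and masses are not known exactly. Their poses are not given: they have to be found in the camera images.
- stand: Fixed green steel rinse stand, base 150 (x) x 290 (y) mm. Origin: centre of its underside, on the table; z up, x the way the keepers open (roughly away from the robot), y roughly to the robot's left. Two stations side by side, at y = +75 mm (left) and -75 mm (right); either may hold the deep bucket. All upright plates are 128 mm high.
- station_left (a point): Centre of the left station, 102 mm above the table, where a hung bucket's centre lies. On each side, 50 to 60 mm off in y, stands a 10 mm thick upright plate (5 mm from the bucket's side) with a slot for the pin: 16 mm wide in x, open upwards, floor 97 mm and top 128 mm above the table.
- station_right (a point): The same of the right station.
- stop_bar (a point): Middle of the front stop bar: a level round steel bar, 10 mm thick, along y, 66 mm before the stand's centre, 62 mm above the table. A like bar runs 66 mm behind the centre. The deep bucket, hanging level, is 11 mm clear of each; a swung bucket catches beneath them.
- keeper_left (a joint): Left station's keeper: a steel plate (28 mm in x) on top of the left station's outer (+y) upright, which slides along the stand's +x. Value in m: 0 is shut (plate over the slot, the pin cannot leave), 0.036 is fully open (end stop). About 2 N of friction; it stays where left.
- keeper_right (a joint): The same for the right station, on its outer (-y) upright; also opens towards the stand's +x, 0 to 0.036 m.
- keeper_left_knob (a point): Middle of the left keeper's upright round black knob (16 mm thick, 30 mm high; this point is half-way up, 150 mm above the table). It stands 154 mm from the stand's centre along its y, outside the upright, and moves with the keeper.
- keeper_right_knob (a point): The same on the right keeper.
- bucket_center (a point): Centre of the deep bucket, midway between its two trunnion pins on their axis, 62 mm above its underside; z up when level, y along the pins. Hanging, it swings freely about the pins and may hang slightly tilted. Its flat steel grip bar lies along y, 10 mm thick (x), 16 mm high, 74 mm clear between its end straps, centred 58 mm above this point.
- empty_bucket_center (a point): The shallow empty bucket in the other station, like the deep one but 56 mm deep (underside 50 mm below this point, which lies on its pin axis); same pins and grip bar. Its top is 168 mm above the table. To be left alone.
- piece1_center (a point): One of the two square steel tube pieces lying in the deep bucket, 70 x 30 x 30 mm; its centre.
- piece2_center (a point): The other of the two pieces, the same.
- tray: Fixed black drain tray, 262 (x) x 150 (y) mm, walls 30 mm high and 5 mm thick, with a wall across the middle that makes two bays in a row along its x, each 123 (x) x 140 (y) mm. Origin: centre of its underside, on the table.
- bay_near (a point): Centre of the floor (5 mm above the table) of the bay at the tray's -x end (nearer the robot). Axes as the tray's.
- bay_far (a point): Centre of the floor of the bay at the tray's +x end.
- grating: Loose steel drain grating, 112 x 126 x 4 mm, lying in the free bay (the bay to use); origin: centre of its underside. The bucket is to stand on it.
- tube_stub_center (a point): Steel tube stub, 84 mm across, 80 mm high, upright in the other bay; its centre. To be left alone.
- can_center (a point): Grey can, 60 mm across, 150 mm high, upright on the table beyond the stand; its centre. To be left alone.
- offcut_center (a point): Square tube offcut, 160 x 40 x 40 mm, lying on the table in front of the stand; its centre. To be left alone.
- bucket: The deep bucket: open-topped aluminium box, 100 (x) x 90 (y) mm, 80 mm deep, 4 mm walls, holding the two tube pieces, about 0.7 kg in all. Round pins 10 mm thick stick out 17 mm at each y side, 62 mm above the underside. Origin: centre of its underside; axes as bucket_center.
Not all that is in view belongs to the job. Leave any black or orange look-alike of the part that bears piece2_center alone.

How it is judged:
On the way, in this order (a step that is already met when the one before it is completed fails the run):
1. the keeper of the deep bucket's station is open (at least 30 mm) with the bucket still hanging in its slots (z of bucket_center in the frame of stand below 0.112 m and x of bucket_center in the frame of stand between -0.02 and 0.02 m and ((y of bucket_center in the frame of stand above 0 m and value of joint keeper_left above 0.03 m) or (y of bucket_center in the frame of stand below 0 m and value of joint keeper_right above 0.03 m))), for 0.1 s.
2. the bucket is lifted level and straight up, its pins clear above the slots (z of bucket_center in the frame of stand above 0.137 m and angle between bucket_center's own z axis and vertical below 0.2 rad and x of bucket_center in the frame of stand between -0.02 and 0.02 m and y of bucket_center in the frame of stand between -0.1 and 0.1 m), for 0.05 s.
At the end, for the whole second after the job is handed in: Deep bucket flat (0.06 rad), at rest and released on the grating in the free bay: centre within 28 mm of the bay's, 60-70 mm above its floor; both pieces inside it; empty bucket and stub within 20 mm, can and offcut within 30 mm of where they began ((((horizontal distance between bucket_center and bay_near below 0.028 m and z of bucket_center in the frame of bay_near between 0.06 and 0.07 m) and horizontal distance between grating and bay_near below 0.03 m) or ((horizontal distance between bucket_center and bay_far below 0.028 m and z of bucket_center in the frame of bay_far between 0.06 and 0.07 m) and horizontal distance between grating and bay_far below 0.03 m)) and angle between bucket_center's own z axis and vertical below 0.06 rad and linear speed of bucket below 0.02 m/s and contact force between bucket and the fingers below 0.1 N and x of piece1_center in the frame of bucket_center between -0.05 and 0.05 m and y of piece1_center in the frame of bucket_center between -0.045 and 0.045 m and z of piece1_center in the frame of bucket_center between -0.062 and 0.005 m and x of piece2_center in the frame of bucket_center between -0.05 and 0.05 m and y of piece2_center in the frame of bucket_center between -0.045 and 0.045 m and z of piece2_center in the frame of bucket_center between -0.062 and 0.005 m and distance of each of empty_bucket_center, tube_stub_center from where it was at the start of the episode below 0.02 m and distance of each of can_center, offcut_center from where it was at the start of the episode below 0.03 m); the robot touches nothing.
It fails at once if the deep bucket swings or tips by more than 0.3 rad (angle between bucket_center's own z axis and vertical above 0.3 rad).
It fails at once if the bucket catches on the stand (over 45 N between them) (contact force between bucket and stand above 45 N).
It fails at once if the bucket is banged down (over 60 N on the grating or the tray) (contact force between bucket and grating above 60 N or contact force between bucket and tray above 60 N).
It fails at once if the empty bucket is moved by over 20 mm, swung by over 0.4 rad, or its keeper opened (both keepers beyond 15 mm) (distance of empty_bucket_center from where it was at the start of the episode above 0.02 m or angle between empty_bucket_center's own z axis and vertical above 0.4 rad or value of joint each of keeper_left, keeper_right above 0.015 m).
It fails at once if the tube stub is moved by more than 20 mm, or the can or the offcut by more than 30 mm (distance of tube_stub_center from where it was at the start of the episode above 0.02 m or distance of any of can_center, offcut_center from where it was at the start of the episode above 0.03 m).
It also fails if it takes over 58 s, if anything falls off the work surface, if the arm or the gripper's body presses on something with over 40 N, if the wrist force passes 120 N, or if a joint passes its speed limit or range.

## Working session

There is one attempt and no reset: what is moved stays moved. The work goes in short steps, Python scripts to look and compute and a shell command to move; the robot and the scene stay as the last step left them, time stands still between calls to the robot, and variables do not carry over. Pictures are saved under pics/ and viewed, at most 10 in all, crops included, and the job is handed in when it is done.

```bash
mkdir -p pics
cat > h.py <<'E'
import numpy as np, cv2
from plant import r, eyes, nets
def cam(n):
    i=eyes.camera_info(n); return np.array(i["K"]),np.array(i["world_to_cam"])
def ray(n,u,v,z):
    "pixel -> world point at height z"
    K,T=cam(n); R,t=T[:3,:3],T[:3,3]; d=R.T@np.linalg.inv(K)@[u,v,1]; o=-R.T@t
    return o+d*(z-o[2])/d[2]
def dep(n,u,v,D):
    K,T=cam(n); R,t=T[:3,:3],T[:3,3]
    return R.T@(np.linalg.inv(K)@[u,v,1]*D[int(v),int(u)]-t)
def proj(n,p):
    K,T=cam(n); c=K@(T[:3,:3]@np.array(p)+T[:3,3]); return c[:2]/c[2]
E
python3 - <<'E'
from h import *
s=r.get_state(); print(s)
P={}
for n in("scene","top"):
    p,d=eyes.snapshot(n); cv2.imwrite(f"pics/{n}0.png",p); np.save(n+"0.npy",d)
    for q in ["stand","stop_bar","keeper_left_knob","keeper_right_knob","bucket_center","empty_bucket_center","piece1_center","tray","bay_near","bay_far","grating","tube_stub_center","can_center","offcut_center"]:
        for o in nets.place_of(n,q)[:3]:
            u,v=o["position"][0]*640,o["position"][1]*480
            print(n,q,round(o["confidence"],2),int(u),int(v),dep(n,min(u,639),min(v,479),d).round(3))
E
```

```text
{'clock': 0.0, 'q': array([ 1.31880349,  0.68998442, -0.19451609,  1.56629582,  0.15732881,
        0.90249007, -0.21509454]), 'qd': array([-0.00122964,  0.00030984,  0.0017556 ,  0.00092282,  0.00030226,
       -0.00130493,  0.00025645]), 'joint_torque': array([ 5.03220926e-04, -5.27559221e+01, -1.26697876e+00, -1.53432101e+01,
       -5.27083862e-02,  6.62515798e-03,  1.76433932e-04]), 'tool_pos': array([ 0.17597669, -0.59908437,  0.23792266]), 'eef_rot': array([ 9.89799909e-01,  1.42461735e-01, -1.99398450e-04, -8.68982566e-04]), 'contact_force': array([ 0.21420543,  0.08801179, -0.73014779]), 'moment': array([ 0.0355245 , -0.02392573,  0.01591987]), 'finger_force': 0.0, 'opening': 1.00490354450504}
scene stand 0.59 381 281 [0.552 0.172 0.01 ]
scene stop_bar 0.91 401 243 [0.487 0.186 0.065]
scene keeper_left_knob 0.93 473 282 [0.579 0.324 0.157]
scene keeper_right_knob 0.75 309 211 [ 0.438 -0.036 -0.002]
scene bucket_center 0.56 426 272 [0.54  0.248 0.077]
scene empty_bucket_center 0.64 351 236 [0.503 0.086 0.053]
scene piece1_center 0.74 436 289 [0.565 0.276 0.072]
scene piece1_c
[... 844 characters left out ...]
 0.51 331 244 [0.535 0.017 0.168]
top keeper_right_knob 0.28 234 238 [0.554 0.239 0.072]
top bucket_center 0.75 228 235 [0.554 0.237 0.17 ]
top bucket_center 0.64 222 232 [0.559 0.25  0.169]
top empty_bucket_center 0.68 293 246 [0.539 0.104 0.055]
top piece1_center 0.55 221 234 [0.555 0.251 0.169]
top tray 0.8 426 254 [ 0.524 -0.212  0.008]
top bay_near 0.89 427 279 [ 0.464 -0.213  0.008]
top grating 0.95 420 228 [ 0.585 -0.199  0.006]
top tube_stub_center 0.93 429 281 [ 0.46  -0.22   0.002]
top can_center 0.59 288 179 [0.679 0.111 0.15 ]
top offcut_center 0.89 262 297 [0.421 0.174 0.042]
top offcut_center 0.74 425 254 [ 0.525 -0.21   0.003]
top offcut_center 0.34 263 241 [0.552 0.178 0.007]
```

View pics/scene0.png

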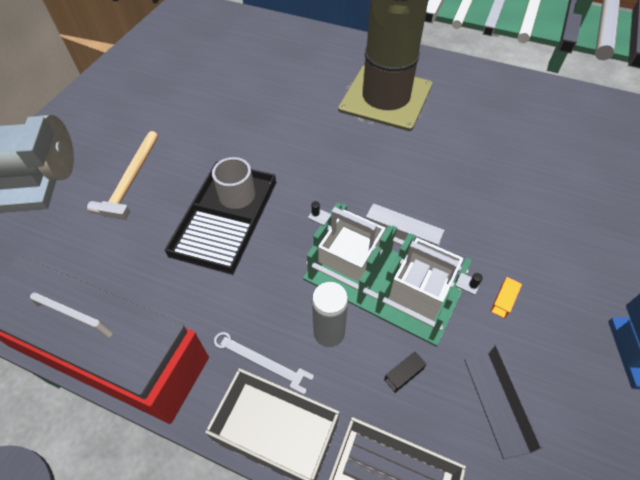

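View pics/top0.png

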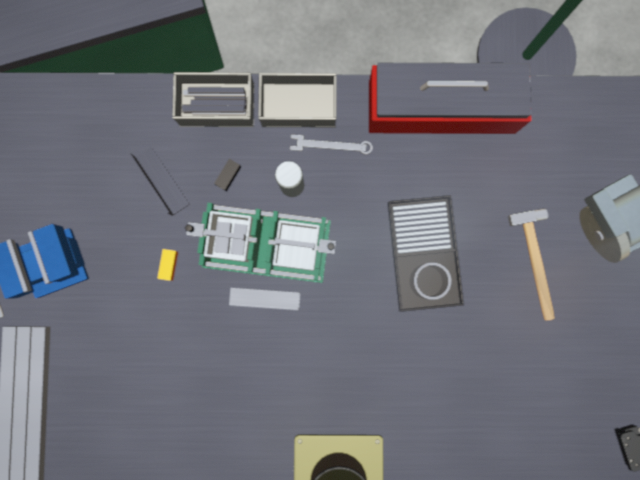

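Deep bucket with two pieces is the left one (top 230,237; scene 428,280); look-alikes: the empty bucket (top 297,247), grating trays behind, and black/orange blocks (227,175)/(167,265). The free bay is the far one (top 422,228); the stub stands in the near one (432,281).

Run:
```python
from h import *
d=np.load("top0.npy"); K,T=cam("top"); R,t=T[:3,:3],T[:3,3]
print("cam",-R.T@t, K[0,0])
v,u=np.mgrid[:480,:640]; P=(np.stack([u,v,np.ones_like(u)],-1)*1.0)@np.linalg.inv(K).T*d[...,None]
P=(P-t)@R
def comp(lo,hi,box,name):
    x0,y0,x1,y1=box
    m=((P[...,2]>lo)&(P[...,2]<hi)&(d>0)).astype(np.uint8); k=np.zeros_like(m);k[y0:y1,x0:x1]=1;m*=k
    n,l,s,c=cv2.connectedComponentsWithStats(m)
    for i in range(1,n):
        if s[i,4]<8: continue
        q=P[l==i]; rc=cv2.minAreaRect(q[:,:2].astype(np.float32)*1000)
        print(name,s[i].tolist(),q.mean(0).round(4),[np.round(a,1) for a in rc])
comp(.158,.18,(180,200,340,290),"bars/knobs")
comp(.12,.15,(180,200,340,290),"uprights")
comp(.02,.05,(375,185,475,320),"tray rim")
comp(.005,.013,(375,185,475,320),"grating")
comp(.07,.09,(375,185,475,320),"stub")
a=cv2.imread("pics/top0.png")[195:275,175:345]; b=cv2.imread("pics/scene0.png")[190:340,290:500]
cv2.imwrite("pics/c1.png",np.vstack([cv2.resize(a,(640,301),interpolation=2),cv2.resize(b,(416,297),interpolation=2) if 0 else cv2.copyMakeBorder(cv2.resize(b,(416,297),interpolation=2),0,0,0,224,0)]))
```

```text
cam [0.44025624 0.02814884 1.49559328] 623.8219300253912
bars/knobs [184, 224, 8, 7, 42] [0.5706 0.3246 0.1649] [array([571.1, 325.2]), array([14.8, 12.8]), np.float64(88.3)]
bars/knobs [204, 229, 40, 11, 201] [0.5566 0.2481 0.1676] [array([556.5, 248.2]), array([85. , 10.9]), np.float64(82.8)]
bars/knobs [275, 238, 39, 11, 200] [0.5384 0.0968 0.1678] [array([538.4,  96.7]), array([83.1, 11.3]), np.float64(82.9)]
bars/knobs [327, 242, 7, 8, 42] [0.5328 0.0198 0.1645] [array([533.1,  19.8]), array([13.6, 13.9]), np.float64(44.1)]
uprights [186, 212, 22, 42, 334] [0.5659 0.3075 0.1315] [array([565.1, 315.4]), array([39. , 91.8]), np.float64(83.3)]
uprights [231, 214, 8, 3, 12] [0.6034 0.2319 0.1224] [array([603.2, 231.5]), array([16. ,  3.3]), np.float64(82.5)]
uprights [246, 217, 4, 6, 8] [0.5927 0.2013 0.123 ] [array([593. , 201.7]), array([12.9,  3.7]), np.float64(22.4)]
uprights [250, 218, 7, 18, 88] [0.5771 0.1892 0.1277] [array([576.9, 189.3]), array([10.4, 37.8]), np.float64(83.4)]
uprights [268, 220, 7, 18, 87] [0.572  0.1496 0.1285] [array([572.5, 149.7]), array([10.7, 38.2]),
[... 1231 characters left out ...]
583 -0.1755  0.0355] [array([ 457.9, -178.9]), array([72.4, 21.4]), np.float64(5.8)]
tray rim [430, 266, 15, 31, 81] [ 0.4612 -0.2376  0.035 ] [array([ 460.1, -232.4]), array([30. , 70.3]), np.float64(88.1)]
grating [391, 199, 62, 56, 2161] [ 0.5906 -0.2003  0.0092] [array([ 592.7, -200.2]), array([123.6, 138.9]), np.float64(6.1)]
grating [396, 251, 64, 58, 1078] [ 0.4632 -0.2099  0.0078] [array([ 463.9, -213.6]), array([124. , 138.7]), np.float64(6.1)]
grating [416, 266, 27, 30, 342] [ 0.4621 -0.2159  0.0078] [array([ 462.2, -215.7]), array([64.7, 62.8]), np.float64(38.0)]
stub [413, 262, 38, 38, 322] [ 0.4626 -0.2118  0.0838] [array([ 460.9, -210.3]), array([83.6, 82. ]), np.float64(79.9)]
```

View pics/c1.png

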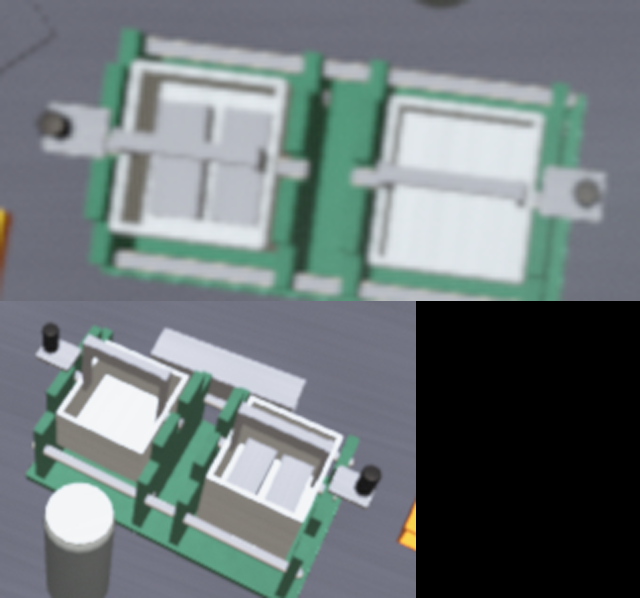

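The crop confirms it: the left bucket holds the two pieces (crop 180,160 and 240,160) and is nearly level. The right one is empty. Stand yaw is about -7° and tray yaw about +6°.

```bash
python3 -m pendant '[{"claw":1,"dx":30,"dy":35,"dz":15,"twist":0.15},{"claw":1,"dx":60,"dy":70,"dz":25,"twist":0.29},{"claw":1,"dx":90,"dy":108,"dz":35,"twist":0.43},{"claw":1,"dx":120,"dy":145,"dz":45,"twist":0.57},{"claw":1,"dx":150,"dy":183,"dz":55,"twist":0.71},{"claw":1,"dx":180,"dy":221,"dz":62,"twist":0.85},{"claw":1,"dx":210,"dy":259,"dz":62,"twist":0.99},{"claw":1,"dx":240,"dy":297,"dz":62,"twist":1.12}]' 40; python3 -m pendant '[{"claw":1,"dx":150,"dy":600,"dz":0,"twist":0.05},{"claw":1,"dx":150,"dy":600,"dz":0,"twist":0.05},{"claw":1,"dx":150,"dy":600,"dz":0,"twist":0.05},{"claw":1,"dx":150,"dy":600,"dz":0,"twist":0.05},{"claw":1,"dx":150,"dy":600,"dz":0,"twist":0.05},{"claw":1,"dx":150,"dy":600,"dz":0,"twist":0.05},{"claw":1,"dx":150,"dy":600,"dz":0,"twist":0.05},{"claw":1,"dx":150,"dy":600,"dz":0,"twist":0.05}]'
```

```text
clock: 2.3
tool_pos: [0.4173, -0.3013, 0.3014]
eef_rot: [0.761, 0.648, 0.0, 0.001]
contact_force: [0.8, -1.5, -0.2]
opening: 1.0
finger_force: 0.0
clock: 3.1
tool_pos: [0.5136, 0.0872, 0.3009]
eef_rot: [0.747, 0.665, 0.0, 0.0]
contact_force: [1.0, 0.4, 0.7]
opening: 0.999
finger_force: 0.0
```

```bash
python3 -m pendant '[{"claw":1,"dx":12,"dy":47,"dz":0},{"claw":1,"dx":24,"dy":94,"dz":0},{"claw":1,"dx":36,"dy":141,"dz":0},{"claw":1,"dx":46,"dy":188,"dz":0},{"claw":1,"dx":52,"dy":220,"dz":-10},{"claw":1,"dx":57,"dy":232,"dz":-40},{"claw":1,"dx":57,"dy":232,"dz":-80},{"claw":1,"dx":57,"dy":232,"dz":-80}]'
python3 - <<'E'
from h import *
p,d=eyes.snapshot("scene"); cv2.imwrite("pics/s1.png",cv2.resize(p[150:390,280:600],(800,600)))
E
```

```text
validation failed for argument at $[0]...
```

View pics/s1.png

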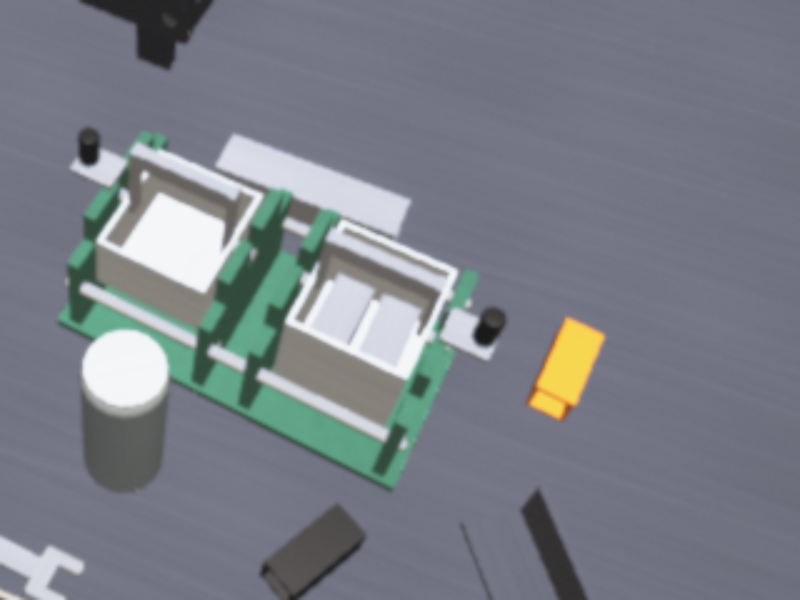

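The view shows the stand untouched and the gripper at the upper left (160,30). The call was refused because every row needs `twist`, so I'll resend it.

```bash
python3 -m pendant '[{"claw":1,"dx":12,"dy":47,"dz":0,"twist":0},{"claw":1,"dx":24,"dy":94,"dz":0,"twist":0},{"claw":1,"dx":36,"dy":141,"dz":0,"twist":0},{"claw":1,"dx":46,"dy":188,"dz":0,"twist":0},{"claw":1,"dx":52,"dy":220,"dz":-10,"twist":0},{"claw":1,"dx":57,"dy":232,"dz":-40,"twist":0},{"claw":1,"dx":57,"dy":232,"dz":-80,"twist":0},{"claw":1,"dx":57,"dy":232,"dz":-80,"twist":0}]'
python3 - <<'E'
from h import *
for n in("scene","top"):
  p,d=eyes.snapshot(n)
  for q in["keeper_left_knob"]:
    for o in nets.place_of(n,q)[:2]:
      u,v=o["position"][0]*640,o["position"][1]*480; print(n,q,o["confidence"],ray(n,u,v,.15).round(4))
print(r.get_state()["tool_pos"])
E
```

```text
clock: 3.95
tool_pos: [0.5675, 0.3149, 0.2154]
eef_rot: [0.746, 0.666, -0.006, -0.0]
contact_force: [-0.7, 0.2, -0.9]
opening: 1.004
finger_force: 0.0
scene keeper_left_knob 0.67 [0.5684 0.3255 0.15  ]
scene keeper_left_knob 0.56 [ 0.6247 -0.118   0.15  ]
top keeper_left_knob 0.56 [ 0.4575 -0.184   0.15  ]
[0.57143923 0.31764523 0.22303715]
```

```bash
python3 -m pendant '[{"claw":1,"dx":0,"dy":7,"dz":-30,"twist":0},{"claw":1,"dx":0,"dy":7,"dz":-60,"twist":0},{"claw":1,"dx":0,"dy":7,"dz":-79,"twist":0},{"claw":1,"dx":0,"dy":7,"dz":-79,"twist":0},{"claw":0.1,"dx":0,"dy":7,"dz":-79,"twist":0},{"claw":0.1,"dx":0,"dy":7,"dz":-79,"twist":0},{"claw":0.1,"dx":0,"dy":7,"dz":-79,"twist":0},{"claw":0.1,"dx":0,"dy":7,"dz":-79,"twist":0}]' 12; python3 -m pendant '[{"claw":0.1,"dx":0,"dy":0,"dz":0,"twist":0},{"claw":0.1,"dx":0,"dy":0,"dz":0,"twist":0},{"claw":0.1,"dx":0,"dy":0,"dz":0,"twist":0}]'
```

```text
clock: 4.95
tool_pos: [0.5708, 0.3247, 0.1429]
eef_rot: [0.747, 0.665, 0.001, 0.0]
contact_force: [-0.5, -0.2, 0.7]
opening: 0.664
finger_force: 0.0
clock: 5.25
tool_pos: [0.5702, 0.3244, 0.1418]
eef_rot: [0.747, 0.665, 0.0, 0.0]
contact_force: [0.0, -0.7, 0.2]
opening: 0.391
finger_force: 0.0
```

```bash
python3 -m pendant '[{"claw":0.1,"dx":0,"dy":0,"dz":0,"twist":0},{"claw":0.1,"dx":0,"dy":0,"dz":0,"twist":0},{"claw":0.1,"dx":0,"dy":0,"dz":0,"twist":0},{"claw":0.1,"dx":0,"dy":0,"dz":0,"twist":0},{"claw":0.1,"dx":0,"dy":0,"dz":0,"twist":0}]'
```

```text
clock: 5.75
tool_pos: [0.5704, 0.3244, 0.1417]
eef_rot: [0.747, 0.665, 0.0, 0.0]
contact_force: [1.3, 0.3, -0.5]
opening: 0.173
finger_force: 12.0
```

Gripped at an opening of 0.173 (15 mm), which matches the knob. Now slide it.

```bash
python3 -m pendant '[{"claw":0.1,"dx":6,"dy":-1,"dz":0,"twist":0},{"claw":0.1,"dx":12,"dy":-1.5,"dz":0,"twist":0},{"claw":0.1,"dx":18,"dy":-2,"dz":0,"twist":0},{"claw":0.1,"dx":24,"dy":-3,"dz":0,"twist":0},{"claw":0.1,"dx":30,"dy":-3.5,"dz":0,"twist":0},{"claw":0.1,"dx":34,"dy":-4,"dz":0,"twist":0},{"claw":0.1,"dx":36,"dy":-4.5,"dz":0,"twist":0},{"claw":0.1,"dx":37,"dy":-4.5,"dz":0,"twist":0}]'; python3 -m pendant '[{"claw":0.1,"dx":0,"dy":0,"dz":0,"twist":0},{"claw":0.1,"dx":0,"dy":0,"dz":0,"twist":0}]'
```

```text
clock: 6.55
tool_pos: [0.603, 0.3204, 0.1415]
eef_rot: [0.746, 0.666, -0.004, -0.002]
contact_force: [-12.6, -2.3, 7.1]
opening: 0.179
finger_force: 12.0
clock: 6.75
tool_pos: [0.603, 0.3204, 0.1415]
eef_rot: [0.746, 0.666, -0.003, -0.002]
contact_force: [-10.2, -2.2, 6.9]
opening: 0.176
finger_force: 12.0
```

12 N along -x suggests the end stop. Release, rise and check.

```bash
python3 -m pendant '[{"claw":1,"dx":-2,"dy":0,"dz":0,"twist":0},{"claw":1,"dx":-2,"dy":0,"dz":0,"twist":0},{"claw":1,"dx":-2,"dy":0,"dz":0,"twist":0},{"claw":1,"dx":-2,"dy":0,"dz":0,"twist":0},{"claw":1,"dx":-2,"dy":0,"dz":20,"twist":0},{"claw":1,"dx":-2,"dy":0,"dz":45,"twist":0},{"claw":1,"dx":-2,"dy":0,"dz":80,"twist":0},{"claw":1,"dx":-2,"dy":0,"dz":80,"twist":0}]'
python3 -m pendant '[{"claw":1,"dx":-20,"dy":-38,"dz":0,"twist":-0.005},{"claw":1,"dx":-48,"dy":-72,"dz":0,"twist":-0.005},{"claw":1,"dx":-48,"dy":-72,"dz":0,"twist":-0.005},{"claw":1,"dx":-48,"dy":-72,"dz":0,"twist":-0.005}]'
python3 - <<'E'
from h import *
p,d=eyes.snapshot("scene"); cv2.imwrite("pics/s2.png",cv2.resize(p[150:390,280:600],(800,600)))
for o in nets.place_of("scene","keeper_left_knob")[:2]:
      u,v=o["position"][0]*640,o["position"][1]*480; print(o["confidence"],u,v,ray("scene",u,v,.15).round(4))
print(r.get_state()["tool_pos"])
E
```

```text
clock: 7.55
tool_pos: [0.6081, 0.3219, 0.2271]
eef_rot: [0.747, 0.665, 0.005, 0.001]
contact_force: [0.2, 1.7, -0.3]
opening: 0.878
finger_force: 0.0
clock: 7.95
tool_pos: [0.5572, 0.2467, 0.2216]
eef_rot: [0.749, 0.663, -0.0, 0.0]
contact_force: [0.7, 1.0, 0.5]
opening: 1.003
finger_force: 0.0
0.71 468.096 294.912 [0.6022 0.3215 0.15  ]
[0.55832543 0.24910853 0.22202241]
```

View pics/s2.png

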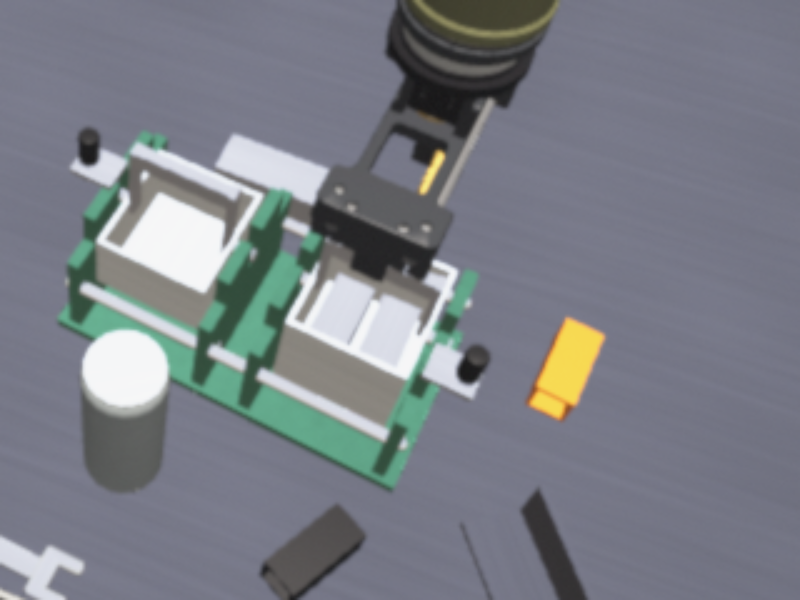

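The keeper plate is off the slot: the knob moved from about (490,325) to (473,365), and the pin is visible at (465,300). Next, descend onto the bar.

```bash
python3 -m pendant '[{"claw":1,"dx":-1.5,"dy":-1,"dz":-30,"twist":0},{"claw":1,"dx":-1.5,"dy":-1,"dz":-60,"twist":0},{"claw":1,"dx":-1.5,"dy":-1,"dz":-80,"twist":0},{"claw":0.05,"dx":-1.5,"dy":-1,"dz":-80,"twist":0},{"claw":0.05,"dx":-1.5,"dy":-1,"dz":-80,"twist":0},{"claw":0.05,"dx":-1.5,"dy":-1,"dz":-80,"twist":0},{"claw":0.05,"dx":-1.5,"dy":-1,"dz":-80,"twist":0},{"claw":0.05,"dx":-1.5,"dy":-1,"dz":-80,"twist":0}]' 45; python3 -m pendant '[{"claw":0.05,"dx":0,"dy":0,"dz":0,"twist":0},{"claw":0.05,"dx":0,"dy":0,"dz":0,"twist":0},{"claw":0.05,"dx":0,"dy":0,"dz":0,"twist":0},{"claw":0.05,"dx":0,"dy":0,"dz":0,"twist":0},{"claw":0.05,"dx":0,"dy":0,"dz":0,"twist":0},{"claw":0.05,"dx":0,"dy":0,"dz":0,"twist":0}]'
python3 -m pendant '[{"claw":0.05,"dx":0,"dy":0,"dz":0,"twist":0},{"claw":0.05,"dx":0,"dy":0,"dz":0,"twist":0},{"claw":0.05,"dx":0,"dy":0,"dz":0,"twist":0},{"claw":0.05,"dx":0,"dy":0,"dz":0,"twist":0},{"claw":0.05,"dx":0,"dy":0,"dz":0,"twist":0}]'
```

```text
clock: 8.85
tool_pos: [0.5564, 0.2472, 0.1428]
eef_rot: [0.748, 0.663, 0.001, 0.0]
contact_force: [-0.1, 0.6, 0.2]
opening: 0.57
finger_force: 0.0
clock: 9.45
tool_pos: [0.5561, 0.2468, 0.1418]
eef_rot: [0.748, 0.663, 0.0, 0.0]
contact_force: [0.8, -0.7, -0.9]
opening: 0.107
finger_force: 45.0
clock: 9.95
tool_pos: [0.5559, 0.2469, 0.1418]
eef_rot: [0.748, 0.663, 0.0, 0.0]
contact_force: [1.0, 0.2, -0.8]
opening: 0.105
finger_force: 45.0
```

```bash
python3 -m pendant '[{"claw":0.05,"dx":0,"dy":0,"dz":2,"twist":0},{"claw":0.05,"dx":0,"dy":0,"dz":5,"twist":0},{"claw":0.05,"dx":0,"dy":0,"dz":9,"twist":0},{"claw":0.05,"dx":0,"dy":0,"dz":14,"twist":0},{"claw":0.05,"dx":0,"dy":0,"dz":20,"twist":0},{"claw":0.05,"dx":0,"dy":0,"dz":26,"twist":0},{"claw":0.05,"dx":0,"dy":0,"dz":32,"twist":0},{"claw":0.05,"dx":0,"dy":0,"dz":38,"twist":0}]' && python3 -m pendant '[{"claw":0.05,"dx":0,"dy":0,"dz":8,"twist":0},{"claw":0.05,"dx":0,"dy":0,"dz":18,"twist":0},{"claw":0.05,"dx":0,"dy":0,"dz":32,"twist":0},{"claw":0.05,"dx":0,"dy":0,"dz":48,"twist":0},{"claw":0.05,"dx":0,"dy":0,"dz":66,"twist":0},{"claw":0.05,"dx":0,"dy":0,"dz":84,"twist":0},{"claw":0.05,"dx":0,"dy":0,"dz":102,"twist":0},{"claw":0.05,"dx":0,"dy":0,"dz":116,"twist":0}]'
python3 - <<'E'
from h import *
p,d=eyes.snapshot("scene"); cv2.imwrite("pics/s3.png",cv2.resize(p[120:360,280:600],(800,600)))
E
```

```text
clock: 10.75
tool_pos: [0.5558, 0.2469, 0.1804]
eef_rot: [0.748, 0.663, 0.0, 0.0]
contact_force: [0.0, -0.0, -5.7]
opening: 0.111
finger_force: 44.9
clock: 11.55
tool_pos: [0.5558, 0.2472, 0.298]
eef_rot: [0.748, 0.664, 0.001, 0.0]
contact_force: [0.5, 1.1, -5.6]
opening: 0.107
finger_force: 44.9
```

View pics/s3.png

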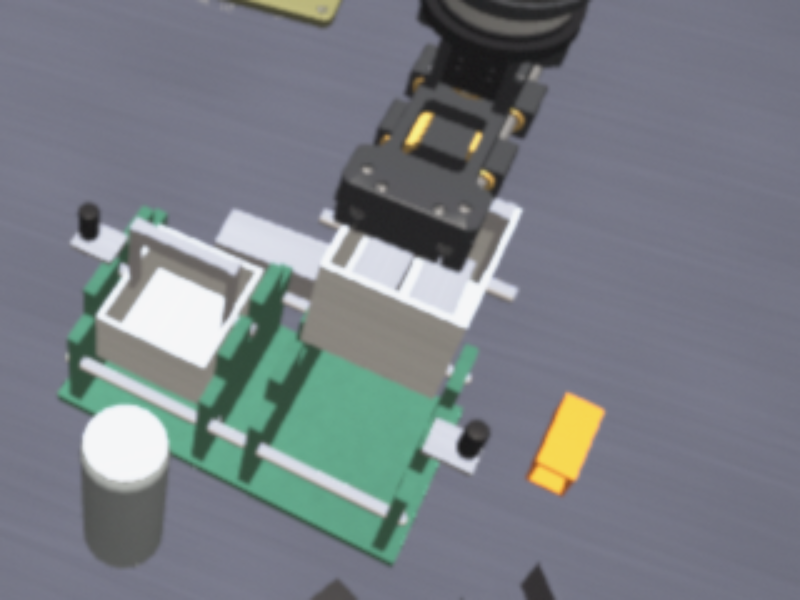

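The bucket (410,300) is clear of the stand, level, with both pieces inside. Carry it.

```bash
python3 -m pendant '[{"claw":0.05,"dx":0,"dy":-3,"dz":8,"twist":0.0},{"claw":0.05,"dx":1,"dy":-9,"dz":12,"twist":0.01},{"claw":0.05,"dx":2,"dy":-18,"dz":15,"twist":0.02},{"claw":0.05,"dx":3,"dy":-31,"dz":15,"twist":0.03},{"claw":0.05,"dx":4,"dy":-47,"dz":15,"twist":0.04},{"claw":0.05,"dx":5,"dy":-65,"dz":15,"twist":0.05},{"claw":0.05,"dx":7,"dy":-85,"dz":15,"twist":0.06},{"claw":0.05,"dx":8,"dy":-105,"dz":15,"twist":0.07}]' && python3 -m pendant '[{"claw":0.05,"dx":2,"dy":-20,"dz":0,"twist":0.01},{"claw":0.05,"dx":4,"dy":-40,"dz":0,"twist":0.02},{"claw":0.05,"dx":6,"dy":-60,"dz":0,"twist":0.03},{"claw":0.05,"dx":8,"dy":-80,"dz":0,"twist":0.04},{"claw":0.05,"dx":10,"dy":-100,"dz":0,"twist":0.05},{"claw":0.05,"dx":11,"dy":-120,"dz":0,"twist":0.06},{"claw":0.05,"dx":12,"dy":-140,"dz":0,"twist":0.07},{"claw":0.05,"dx":14,"dy":-160,"dz":0,"twist":0.08}]' && python3 -m pendant '[{"claw":0.05,"dx":2,"dy":-20,"dz":0,"twist":0.01},{"claw":0.05,"dx":4,"dy":-40,"dz":0,"twist":0.02},{"claw":0.05,"dx":6,"dy":-60,"dz":0,"twist":0.03},{"claw":0.05,"dx":8,"dy":-80,"dz":0,"twist":0.04},{"claw":0.05,"dx":10,"dy":-100,"dz":0,"twist":0.05},{"claw":0.05,"dx":11,"dy":-118,"dz":0,"twist":0.06},{"claw":0.05,"dx":12,"dy":-134,"dz":0,"twist":0.065},{"claw":0.05,"dx":13,"dy":-148,"dz":0,"twist":0.07}]' && python3 -m pendant '[{"claw":0.05,"dx":0,"dy":-12,"dz":0,"twist":0.0},{"claw":0.05,"dx":0,"dy":-20,"dz":0,"twist":0.0},{"claw":0.05,"dx":1,"dy":-26,"dz":0,"twist":0.003},{"claw":0.05,"dx":1,"dy":-30,"dz":0,"twist":0.003},{"claw":0.05,"dx":1,"dy":-33,"dz":0,"twist":0.003},{"claw":0.05,"dx":1,"dy":-33,"dz":0,"twist":0.003}]'
```

```text
clock: 12.4
tool_pos: [0.5637, 0.1393, 0.3101]
eef_rot: [0.725, 0.689, -0.001, 0.0]
contact_force: [0.9, -0.6, -6.6]
opening: 0.102
finger_force: 44.9
clock: 13.2
tool_pos: [0.5769, -0.0207, 0.3101]
eef_rot: [0.697, 0.717, -0.001, -0.0]
contact_force: [0.1, -0.1, -6.0]
opening: 0.105
finger_force: 44.9
clock: 14.0
tool_pos: [0.5897, -0.1688, 0.31]
eef_rot: [0.671, 0.741, -0.001, -0.0]
contact_force: [-0.3, -0.6, -5.2]
opening: 0.104
finger_force: 44.9
clock: 14.6
tool_pos: [0.5918, -0.1992, 0.3107]
eef_rot: [0.67, 0.743, -0.0, 0.0]
contact_force: [-0.8, -0.0, -5.7]
opening: 0.105
finger_force: 44.9
```

```bash
python3 -m pendant '[{"claw":0.05,"dx":0,"dy":0,"dz":-8,"twist":0},{"claw":0.05,"dx":0,"dy":0,"dz":-24,"twist":0},{"claw":0.05,"dx":0,"dy":0,"dz":-46,"twist":0},{"claw":0.05,"dx":0,"dy":0,"dz":-70,"twist":0},{"claw":0.05,"dx":0,"dy":0,"dz":-95,"twist":0},{"claw":0.05,"dx":0,"dy":0,"dz":-115,"twist":0},{"claw":0.05,"dx":0,"dy":0,"dz":-130,"twist":0},{"claw":0.05,"dx":0,"dy":0,"dz":-140,"twist":0}]'
python3 - <<'E'
from h import *
p,d=eyes.snapshot("scene"); cv2.imwrite("pics/s4.png",cv2.resize(p[120:300,120:360],(800,600)))
p,d=eyes.snapshot("top")
c=cv2.resize(p[180:320,370:480],(440,560)); cv2.imwrite("pics/t4.png",c)
E
```

```text
clock: 15.4
tool_pos: [0.5914, -0.1987, 0.1693]
eef_rot: [0.67, 0.743, -0.0, -0.001]
contact_force: [-1.1, -0.1, -5.7]
opening: 0.105
finger_force: 44.9
```

View pics/s4.png

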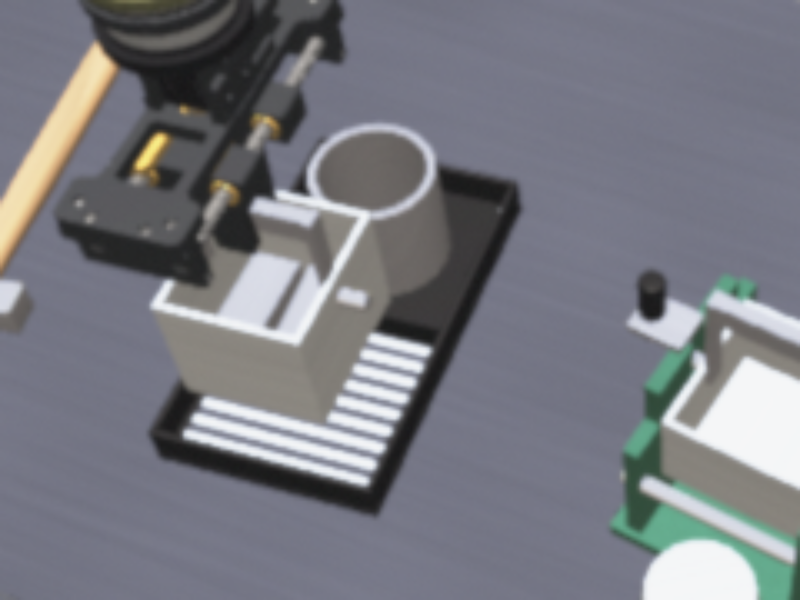

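Bucket (270,330) is level above the grating, aligned with the tray and clear of the stub (375,200). Lower it gently.

```bash
python3 -m pendant '[{"claw":0.05,"dx":0,"dy":0,"dz":-10,"twist":0},{"claw":0.05,"dx":0,"dy":0,"dz":-22,"twist":0},{"claw":0.05,"dx":0,"dy":0,"dz":-34,"twist":0},{"claw":0.05,"dx":0,"dy":0,"dz":-43,"twist":0},{"claw":0.05,"dx":0,"dy":0,"dz":-48,"twist":0},{"claw":0.05,"dx":0,"dy":0,"dz":-51,"twist":0},{"claw":0.05,"dx":0,"dy":0,"dz":-53,"twist":0},{"claw":0.05,"dx":0,"dy":0,"dz":-54,"twist":0}]' && python3 -m pendant '[{"claw":0.05,"dx":0,"dy":0,"dz":-0.5,"twist":0},{"claw":0.05,"dx":0,"dy":0,"dz":-1,"twist":0},{"claw":0.05,"dx":0,"dy":0,"dz":-1.5,"twist":0},{"claw":0.05,"dx":0,"dy":0,"dz":-2,"twist":0},{"claw":0.05,"dx":0,"dy":0,"dz":-2.5,"twist":0},{"claw":0.05,"dx":0,"dy":0,"dz":-3,"twist":0},{"claw":0.05,"dx":0,"dy":0,"dz":-3,"twist":0}]'
```

```text
clock: 16.3
tool_pos: [0.592, -0.1991, 0.1169]
eef_rot: [0.67, 0.743, 0.0, 0.0]
contact_force: [-0.6, 0.1, -4.9]
opening: 0.106
finger_force: 44.9
clock: 17.0
tool_pos: [0.5917, -0.1991, 0.1137]
eef_rot: [0.67, 0.743, -0.0, -0.0]
contact_force: [-0.3, 0.3, -5.6]
opening: 0.105
finger_force: 44.9
```

```bash
python3 -m pendant '[{"claw":0.05,"dx":0,"dy":0,"dz":-0.5,"twist":0},{"claw":0.05,"dx":0,"dy":0,"dz":-1,"twist":0},{"claw":0.05,"dx":0,"dy":0,"dz":-1.5,"twist":0},{"claw":0.05,"dx":0,"dy":0,"dz":-2,"twist":0},{"claw":0.05,"dx":0,"dy":0,"dz":-2.5,"twist":0},{"claw":0.05,"dx":0,"dy":0,"dz":-2.5,"twist":0}]'
```

```text
clock: 17.6
tool_pos: [0.5922, -0.1992, 0.1116]
eef_rot: [0.67, 0.743, 0.0, 0.0]
contact_force: [-0.9, -0.3, -3.5]
opening: 0.104
finger_force: 44.9
```

```bash
python3 -m pendant '[{"claw":0.05,"dx":0,"dy":0,"dz":-0.3,"twist":0},{"claw":0.05,"dx":0,"dy":0,"dz":-0.6,"twist":0},{"claw":0.05,"dx":0,"dy":0,"dz":-0.9,"twist":0},{"claw":0.05,"dx":0,"dy":0,"dz":-1,"twist":0}]'
```

```text
clock: 18.0
tool_pos: [0.5931, -0.1992, 0.1111]
eef_rot: [0.67, 0.743, 0.001, 0.001]
contact_force: [2.0, -1.3, 1.5]
opening: 0.105
finger_force: 45.0
```

Contact, with the weight now on the grating. Release, rise and look.

```bash
python3 -m pendant '[{"claw":0.5,"dx":0,"dy":0,"dz":0,"twist":0},{"claw":0.8,"dx":0,"dy":0,"dz":0,"twist":0},{"claw":0.8,"dx":0,"dy":0,"dz":0,"twist":0},{"claw":0.8,"dx":0,"dy":0,"dz":0,"twist":0},{"claw":0.8,"dx":0,"dy":0,"dz":0,"twist":0},{"claw":0.8,"dx":0,"dy":0,"dz":5,"twist":0},{"claw":0.8,"dx":0,"dy":0,"dz":20,"twist":0},{"claw":0.8,"dx":0,"dy":0,"dz":40,"twist":0}]' && python3 -m pendant '[{"claw":0.8,"dx":0,"dy":0,"dz":50,"twist":0},{"claw":0.8,"dx":0,"dy":0,"dz":100,"twist":0},{"claw":0.8,"dx":-30,"dy":0,"dz":150,"twist":0},{"claw":0.8,"dx":-70,"dy":0,"dz":170,"twist":0},{"claw":0.8,"dx":-110,"dy":0,"dz":170,"twist":0},{"claw":0.8,"dx":-150,"dy":0,"dz":170,"twist":0},{"claw":0.8,"dx":-150,"dy":0,"dz":170,"twist":0},{"claw":0.8,"dx":-150,"dy":0,"dz":170,"twist":0}]'
python3 - <<'E'
from h import *
p,d=eyes.snapshot("scene"); cv2.imwrite("pics/s5.png",cv2.resize(p[120:360,120:440],(800,600)))
p,d=eyes.snapshot("top"); K,T=cam("top"); R,t=T[:3,:3],T[:3,3]
v,u=np.mgrid[:480,:640]; P=((np.stack([u,v,np.ones_like(u)],-1)*1.0)@np.linalg.inv(K).T*d[...,None]-t)@R
m=(P[...,2]>.085)&(P[...,2]<.15)&(P[...,0]>.52)&(P[...,0]<.67)&(P[...,1]<-.1)&(P[...,1]>-.3)
for lo,hi in((.085,.1),(.125,.15)):
    q=P[m&(P[...,2]>lo)&(P[...,2]<hi)]
    if len(q)>5: print(len(q),np.median(q[:,2]).round(4),cv2.minAreaRect(q[:,:2].astype(np.float32)*1000))
E
```

```text
clock: 18.8
tool_pos: [0.5913, -0.199, 0.1509]
eef_rot: [0.67, 0.743, -0.0, -0.001]
contact_force: [0.6, 0.2, 0.3]
opening: 0.789
finger_force: 0.0
clock: 19.6
tool_pos: [0.4417, -0.1993, 0.3216]
eef_rot: [0.67, 0.742, 0.0, 0.001]
contact_force: [-0.1, -0.4, -0.1]
opening: 0.8
finger_force: 0.0
260 0.0897 ((593.2609252929688, -197.23904418945312), (100.3936996459961, 90.40203094482422), 6.042985439300537)
206 0.1367 ((592.86767578125, -196.94264221191406), (11.499135971069336, 85.25235748291016), 5.571646213531494)
```

View pics/s5.png

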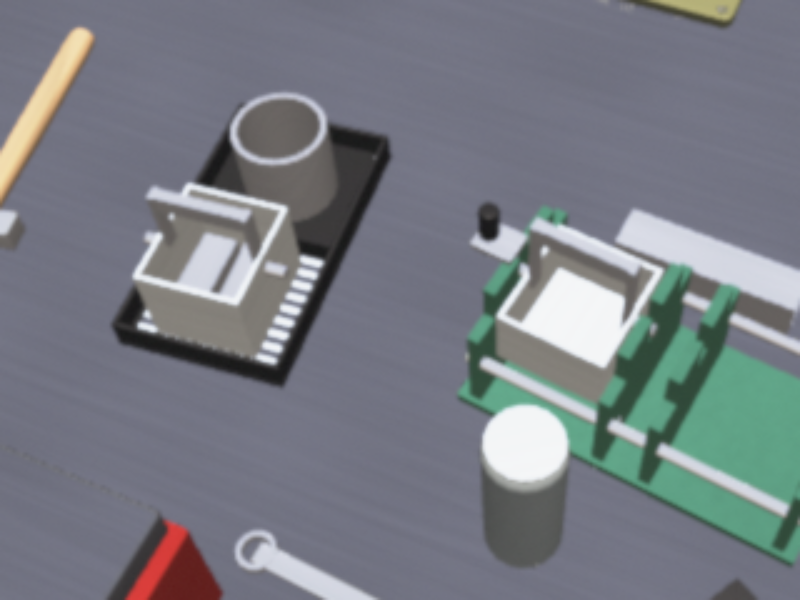

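The bucket (215,270) stands flat on the grating, within about 2 mm of the bay centre. Its rim is at 0.090 and its bar at 0.137, as they should be, and both pieces are inside.

```bash
python3 -c "
from plant import r
print(r.finish_job())"
```

```text
the job is handed in; nothing more can be done
None
```

I opened the deep bucket's keeper and moved the bucket to the far bay, where it stands flat on the grating about 2 mm from centre with both pieces inside. I handed the job in at about 20 s; the judge's verdict was not shown.

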